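# Tuck a closing strip under an instrument's lapped cover

## Task

Close the wiring bay of the open instrument: take the closing strip by its rib and slide its far edge under the lapped hinged cover, fully home against the stop, square and centred over the bay, without lifting the cover. Finish while still holding the strip by its rib and pressing it firmly flat on the deck (about 15 N), as if a colleague were about to put in the screws: do not let go. Leave the other things on the bench where they are.

Things in the scene. Friction and masses are not known exactly. Their poses are not given: they have to be found in the camera images.
- strip: Closing strip: bare aluminium plate 110 (x) x 150 (y) x 4 mm, flat on the bench, 0.16 to 0.28 kg. An upright rib to hold it by, 12 mm thick (x), 60 long (y), rises to 40 mm above the plate's underside; its middle is at x = -15 mm, y = 0. Origin: centre of the plate's underside, z up. The edge to tuck is the long one at +x, farther from the rib.
- strip_edge (a point): Middle of the edge to be tucked, on the underside of the strip: at (55, 0, 0) mm in the strip's frame.
- chassis: Open instrument, low grey metal case fixed to the bench. Origin on the bench under it; x to its rear, z up. Case x -110 to 175, y -110 to 110 mm. Flat deck 60 mm high; the wiring bay is an opening in it, x -40 to 0, y -55 to 55 mm. The lapped cover's free edge is at x = 30. Under the cover a stop crosses the deck at x = 55 and rails stand at y = +-88 mm. From x = 130 a rear housing rises to 85 mm.
- lap_edge (a point): Point on the deck straight under the middle of the cover's free edge: (30, 0, 60) mm in the chassis frame. The strip slides in below it towards chassis +x and is home 25 mm farther in, at the stop.
- cover (a joint): Lapped steel cover, 0.25 kg, 100 x 210 x 3 mm, hinged along its rear edge (chassis x = 130 mm): 0 rad lying down, grows as its free edge lifts; over 0.06 (6 mm) is lifted. Lying down its underside is 7 mm above the deck: 3 mm to spare over the strip. Its edge has a turned-up lip, 9 mm out (to chassis x = 21) and up to 77 mm above the bench. Only its weight keeps it down.
- driver: Bystander: screwdriver, 170 mm long, lying near the strip on its -x side. Origin under its middle.
- screw_tray: Bystander: small open tray, 60 x 80 x 22 mm, on the strip's +x side. Origin: centre of underside.
- probe: Bystander: straight temperature probe with a handle, 180 mm long, up to 18 mm thick, lying across the instrument's rear housing (85 mm high).
- meter: Bystander: hand-held thermometer, 170 x 85 x 32 mm, lying on the bench far to the left.
- dry_insert: Bystander: metal insert block with two holes, 50 x 50 x 90 mm, on the bench far to the right.
- beaker: Bystander: white beaker, 60 mm wide, 80 mm high, between the two work places, on the robot's side.

How it is judged:
By the outcome, as a careful person would: the job done as asked, in the order asked, and still so for the second after the job is handed in, while the arm keeps its last pose, push and grip.
It also fails if it takes over 48 s, if anything falls off the work surface, if the arm or the gripper's body presses on something with over 40 N, if the wrist force passes 120 N, or if a joint passes its speed limit or range.

## Robot

A 7-joint arm with a two-finger parallel gripper is mounted at the origin on the work surface. World frame = base frame: x ahead of the robot, y to its left, z up, the work surface at z = 0. Lengths are in m, angles in rad, forces in N, time in s.
With the tool pointing down it reaches from about 0.4 to 0.875 m from the base axis. Payload 19.3 kg.
Tool frame: the origin (TCP) lies at the very end of the fingers, on their centre line; the grasp point (between the pads) lies 19 mm behind it; z points along the fingers, y is the line along which they close (so a half turn about z gives the same grasp; the last joint's range is limited). The gripper opens to 85 mm and grips with 20 to 120 N. Pads are 22 mm wide; open, the fingers measure 114 mm over their backs; the gripper's body (76 mm by 85 mm) begins 54 mm behind the grasp point. The pads swing forward as they close: fully open they stand 13 mm farther back than shut.
Start: joints at [-1.17, 0.521, -0.036, 1.599, 0.021, 1.021, -0.113], TCP at [0.284, 0.557, 0.231] pointing down, gripper open.
Joint ranges: [-2.91, 2.91], [-0.3, 2.13], [-1.5, 1.42], [0.17, 2.43], [-1.26, 4.41], [0.16, 1.93], [-2.52, 2.52]. Speed limits (rad/s): [1.89, 1.89, 2.39, 2.39, 3.01, 3.01, 3.01].

## Interface

Orientations are given as [roll, pitch, yaw] about the fixed x, y, z axes, in that order (R = Rz(yaw) Ry(pitch) Rx(roll)).
In Python, from workcell import monitor, optics, job_done gives the robot as it stands.
- The arm moves only by the shell command python3 -m handwheel 'ROWS' [FORCE]. ROWS is JSON, a list of rows, each an object of numbers: "dx", "dy", "dz": the shift along the tool's x, y, z in cm; "wx", "wy", "wz": the turn, a rotation vector about the tool's x, y, z in rad; "claw": the opening in per cent of the stroke, from 0 (shut) to 100 (fully open). A call has 1 to 8 rows; each row shifts and turns the commanded pose from where the row before left it, along the tool's axes as they then stand; what a row does not reach is not made up. A row lasts 1/8 s, in which the tool goes at most 62.5 mm and 10.7 degrees, less where a joint would pass 70% of its speed; a pose out of reach is approached as far as the arm can. A call with a gripper value outside its range is refused whole. The fingers move at their own pace and stop on an object; FORCE is the grip in N (left out, the last holds). Time passes only in rows, so rows that do not move let the fingers close. It gives the time, the measured TCP pose, the force, the opening and the grip force at its end, in the units of the state.
- monitor.observe(): the state, without advancing time (a new reading comes with each control period).
- optics.grab_frame(name): name is "scene" or "side" or "wrist"; returns a dict with "frame" (420x560x3 uint8, blue, green, red), "fovy" (degrees; the focal length in pixels is half the picture's height over the tangent of half this angle, whatever the lens; pixels are square), "cx", "cy" (the principal point, pixels), "R" (3x3) and "t" (3): a world point X has camera coordinates R X + t. Camera axes: x right, y down, z forward; pixel columns grow to the right and rows downward; lengths in m; the calibration is good to about 2 mm. A picture is of the moment at which its call begins. There is no depth.
- job_done(): hands the job in; it is judged then, once.
Trained networks look in the newest picture that a camera, given by its name, has taken for a name from the list of things; names that differ only in an ending like _2 or _b are one class to them, and where a whole thing is asked for, a point or a joint stands for the part that bears it (a point fixed in the world has none). Each returns a list of dicts, best first, with "p" (0 to 1); they miss things now and then, are a little off and sometimes report something else, mostly with a low value. They report only what shows in the picture. A call takes as long as a camera call.
- optics.masks_of(name, camera): "region" (420x560 bool, what is visible of it) and "rect" ([left, top, width, height] in pixels, round what is visible of it).
The state is a dict: "clock": time; "qpos": joint angles; "qd": joint speeds; "joint_efforts": joint torques, N m; "position": TCP position; "tool_rot": TCP orientation; "force": force on the tool from outside, world axes, zero at the start; "moment": the same for the moment, N m; "grip_width": finger opening in m; "finger_force": force on a finger pad.
Only numpy, scipy, OpenCV 4.12 (cv2) and the standard library are available. Lean on these libraries where they do the work, as an engineer would, in place of code of your own. Each camera call takes 0.05 s, during which the arm holds its last target. There are 200 camera calls.

## Working session

There is one attempt and no reset: what is moved stays moved. The work goes in short steps, Python scripts to look and compute and a shell command to move; the robot and the scene stay as the last step left them, time stands still between calls to the robot, and variables do not carry over. Pictures are saved under pics/ and viewed, at most 10 in all, crops included, and the job is handed in when it is done.

```bash
ls; mkdir -p pics; cat > h.py <<'E'
import numpy as np,cv2
from workcell import monitor,optics,job_done
def grab(n,save=None):
    f=optics.grab_frame(n)
    if save: cv2.imwrite('pics/'+save,f['frame'])
    return f
def ray(f,uv):
    fl=210/np.tan(np.radians(f['fovy'])/2)
    R=np.array(f['R']);t=np.array(f['t'])
    d=R.T@np.array([(uv[0]-f['cx'])/fl,(uv[1]-f['cy'])/fl,1]);return -R.T@t,d
def onz(f,uv,z):
    c,d=ray(f,uv);return c+d*(z-c[2])/d[2]
def proj(f,X):
    fl=210/np.tan(np.radians(f['fovy'])/2)
    p=np.array(f['R'])@np.array(X)+np.array(f['t']);return np.array([f['cx']+fl*p[0]/p[2],f['cy']+fl*p[1]/p[2]])
E
python3 - <<'E'
from h import *
s=monitor.observe();print({k:np.round(v,3) for k,v in s.items()})
for n in ['scene','side','wrist']:
    f=grab(n,n+'0.png');c,_=ray(f,(0,0));print(n,f['fovy'],c,ray(f,(280,210))[1])
    for o in ['strip','chassis','cover','driver','screw_tray','beaker']:
        for m in optics.masks_of(o,n)[:2]: print(o,round(m['p'],2),m['rect'])
a=[cv2.imread(f'pics/{n}0.png') for n in ['scene','side']]
E
```

```text
pics
{'clock': np.float64(0.0), 'qpos': array([-1.17 ,  0.522, -0.036,  1.6  ,  0.021,  1.021, -0.113]), 'qd': array([-0.   , -0.003, -0.   ,  0.   , -0.002,  0.002,  0.   ]), 'joint_efforts': array([-1.0000e-03, -9.2711e+01,  1.9800e+00, -3.6994e+01,  1.8000e-02,
        8.0000e-03,  0.0000e+00]), 'position': array([0.283, 0.557, 0.231]), 'tool_rot': array([-3.14 ,  0.   ,  2.671]), 'force': array([ 0.005, -0.48 ,  0.429]), 'moment': array([ 0.012,  0.028, -0.006]), 'finger_force': np.float64(0.0), 'grip_width': np.float64(0.086)}
scene 48.0248114198035 [1.46146812 0.67756812 1.00907377] [-0.61030396 -0.46986169 -0.63786095]
strip 0.82 [218.7, 188.2, 46.8, 32.3]
chassis 0.88 [284.6, 199.9, 102.6, 96.2]
cover 0.62 [299.0, 220.2, 77.2, 42.3]
driver 0.59 [256.9, 175.1, 18.3, 17.3]
driver 0.39 [296.0, 219.8, 79.3, 41.4]
screw_tray 0.8 [200.0, 203.7, 28.1, 28.6]
beaker 0.67 [308.5, 179.0, 15.3, 31.1]
beaker 0.36 [168.0, 145.3, 25.3, 30.3]
side 57.28720910063152 [ 0.1590067  -0.87773765  0.76368716] [ 0.34161733  0.74898899 -0.5678437 ]
strip 0.76 [280.8, 251.2, 49.8, 42.0]
chassis 0.71 [203.4, 162.7, 101.7, 68.8]
cover 0.72 [236.0, 168.3, 55.3, 38.4]
cover 0.65 [217.9, 223.9, 22.4, 33.1]
driver 0.76 [258.2, 254.6, 14.3, 49.9]
driver 0.38 [280.3, 251.7, 49.7, 41.7]
screw_tray 0.66 [326.5, 251.7, 31.8, 24.6]
beaker 0.66 [218.8, 222.4, 18.3, 31.6]
beaker 0.46 [280.9, 175.7, 18.6, 15.1]
wrist 61.249746280246285 [0.22197054 0.58755271 0.37299073] [ 0.24634876 -0.10936877 -0.96311708]
chassis 0.73 [45.6, 405.3, 36.2, 14.7]
```

```bash
python3 - <<'E'
from h import *
a=cv2.imread('pics/scene0.png')[120:310,150:410];b=cv2.imread('pics/side0.png')[140:320,180:380]
cv2.imwrite('pics/a.png',cv2.resize(a,None,fx=3,fy=3,interpolation=2));cv2.imwrite('pics/b.png',cv2.resize(b,None,fx=3,fy=3,interpolation=2))
E
```

```text
(no output)
```

View pics/a.png

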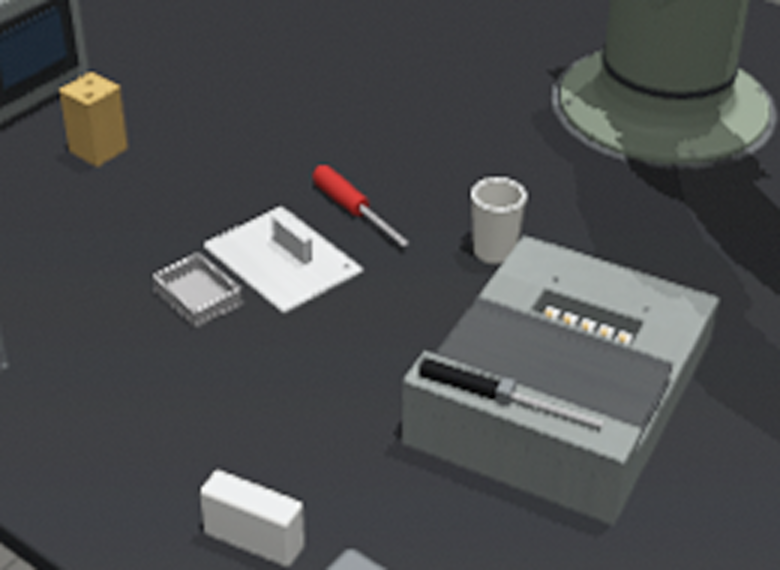

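View pics/b.png

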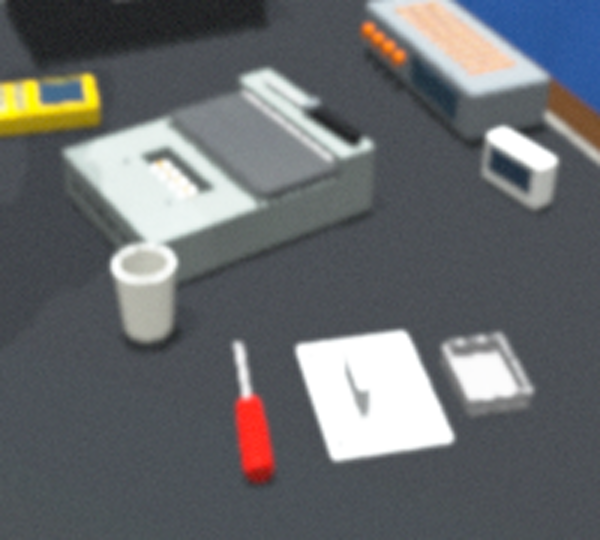

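The scene crop (3x, offset 150,120) shows the strip with corners at (283,207), (362,268), (286,310) and (205,244). Its rib is on the driver side, and the tray lies to its left. The chassis deck's front corners are at (525,237) and (717,299), with the cover towards the lower left. In the side crop (offset 180,140) the strip's corners are at (297,343), (405,331), (452,440) and (333,459).

```bash
python3 - <<'E'
from h import *
S=grab('scene');D=grab('side')
def sc(u,z):return np.round(onz(S,(150+(u[0]+.5)/3-.5,120+(u[1]+.5)/3-.5),z),4)
def sd(u,z):return np.round(onz(D,(180+(u[0]+.5)/3-.5,140+(u[1]+.5)/3-.5),z),4)
for u in [(283,207),(362,268),(286,310),(205,244)]:print('sc',sc(u,.004))
for u in [(297,343),(405,331),(452,440),(333,459)]:print('sd',sd(u,.004))
for u in [(525,237),(717,299)]:print('ch front sc',sc(u,.06))
for u in [(537,303),(545,292),(643,325),(633,345)]:print('bay',sc(u,.06))
for u in [(404,378),(632,460)]:print('ch rear sc',sc(u,.085))
for u in [(65,153),(172,243)]:print('ch front sd',sd(u,.06))
for u in [(372,145),(270,68)]:print('ch rear sd',sd(u,.085))
E
```

```text
sc [ 0.4858 -0.2349  0.004 ]
sc [ 0.5158 -0.0914  0.004 ]
sc [ 0.622  -0.1108  0.004 ]
sc [ 0.5934 -0.258   0.004 ]
sd [ 0.5185 -0.0856  0.004 ]
sd [ 0.6263 -0.1112  0.004 ]
sd [ 0.594 -0.261  0.004]
sd [ 0.4852 -0.2399  0.004 ]
ch front sc [0.4172 0.0568 0.06  ]
ch front sc [0.3797 0.2699 0.06  ]
bay [0.5008 0.1275 0.06  ]
bay [0.4811 0.1244 0.06  ]
bay [0.4626 0.2302 0.06  ]
bay [0.4948 0.2375 0.06  ]
ch rear sc [0.6939 0.1033 0.085 ]
ch rear sc [0.6514 0.325  0.085 ]
ch front sd [0.3788 0.2638 0.06  ]
ch front sd [0.436  0.0488 0.06  ]
ch rear sd [0.6947 0.1065 0.085 ]
ch rear sd [0.6603 0.3231 0.085 ]
```

```bash
python3 -m handwheel '[{"wz":0.163},{"wz":0.163},{"wz":0.163},{"wz":0.163},{"wz":0.163},{"wz":0.163},{"wz":0.163},{"wz":0.163}]'
python3 -m handwheel '[{"dx":-5.1,"dy":3.1},{"dx":-5.1,"dy":3.1},{"dx":-5.1,"dy":3.1},{"dx":-5.1,"dy":3.1},{"dx":-5.1,"dy":3.1},{"dx":-5.1,"dy":3.1},{"dx":-5.1,"dy":3.1},{"dx":-5.1,"dy":3.1}]'
```

```text
schema error: expected keys dx, dy, dz, wx, wy, wz, claw
schema error: expected keys dx, dy, dz, wx, wy, wz, claw
```

```bash
python3 -m handwheel '[{"dx":0,"dy":0,"dz":0,"wx":0,"wy":0,"wz":0.163,"claw":100},{"dx":0,"dy":0,"dz":0,"wx":0,"wy":0,"wz":0.163,"claw":100},{"dx":0,"dy":0,"dz":0,"wx":0,"wy":0,"wz":0.163,"claw":100},{"dx":0,"dy":0,"dz":0,"wx":0,"wy":0,"wz":0.163,"claw":100},{"dx":0,"dy":0,"dz":0,"wx":0,"wy":0,"wz":0.163,"claw":100},{"dx":0,"dy":0,"dz":0,"wx":0,"wy":0,"wz":0.163,"claw":100},{"dx":0,"dy":0,"dz":0,"wx":0,"wy":0,"wz":0.163,"claw":100},{"dx":0,"dy":0,"dz":0,"wx":0,"wy":0,"wz":0.163,"claw":100}]'
python3 -m handwheel '[{"dx":-5.1,"dy":3.1,"dz":0,"wx":0,"wy":0,"wz":0,"claw":100},{"dx":-5.1,"dy":3.1,"dz":0,"wx":0,"wy":0,"wz":0,"claw":100},{"dx":-5.1,"dy":3.1,"dz":0,"wx":0,"wy":0,"wz":0,"claw":100},{"dx":-5.1,"dy":3.1,"dz":0,"wx":0,"wy":0,"wz":0,"claw":100}]'
```

```text
clock: 2.15
position: [0.2835, 0.557, 0.2313]
tool_rot: [-3.142, -0.0, 1.361]
force: [0.2, 0.6, -0.5]
grip_width: 0.0855
finger_force: 0.0
clock: 2.65
position: [0.364, 0.3303, 0.2315]
tool_rot: [3.141, -0.001, 1.367]
force: [0.6, -0.3, 0.5]
grip_width: 0.0853
finger_force: 0.0
```

```bash
python3 -m handwheel '[{"dx":-4,"dy":5,"dz":0,"wx":0,"wy":0,"wz":0,"claw":100},{"dx":-4,"dy":5,"dz":0,"wx":0,"wy":0,"wz":0,"claw":100},{"dx":0,"dy":0,"dz":0,"wx":0,"wy":0,"wz":0,"claw":100}]'
python3 - <<'E'
from h import *
import pickle
f=grab('wrist','w1.png');pickle.dump(f,open('w1.pkl','wb'))
print(onz(f,(280,210),.06))
E
```

```text
clock: 3.02
position: [0.446, 0.2318, 0.2317]
tool_rot: [3.14, 0.0, 1.36]
force: [0.3, 1.1, -0.1]
grip_width: 0.085
finger_force: 0.0
[0.44700482 0.21144651 0.06      ]
```

View pics/w1.png

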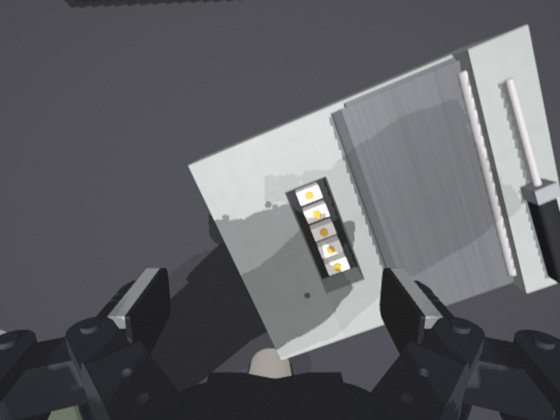

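```bash
python3 -m handwheel '[{"dx":-6,"dy":0.5,"dz":0,"wx":0,"wy":0,"wz":0,"claw":100},{"dx":-6,"dy":0.5,"dz":0,"wx":0,"wy":0,"wz":0,"claw":100},{"dx":-6,"dy":0.5,"dz":0,"wx":0,"wy":0,"wz":0,"claw":100},{"dx":-6,"dy":0.5,"dz":0,"wx":0,"wy":0,"wz":0,"claw":100},{"dx":-6,"dy":0.5,"dz":0,"wx":0,"wy":0,"wz":0,"claw":100},{"dx":-5,"dy":0.5,"dz":0,"wx":0,"wy":0,"wz":0,"claw":70},{"dx":0,"dy":0,"dz":0,"wx":0,"wy":0,"wz":0,"claw":70},{"dx":0,"dy":0,"dz":0,"wx":0,"wy":0,"wz":0,"claw":70}]'
python3 - <<'E'
from h import *
import pickle
f=grab('wrist','w2.png');pickle.dump(f,open('w2.pkl','wb'))
E
```

```text
clock: 4.08
position: [0.4021, -0.1118, 0.2313]
tool_rot: [-3.141, -0.0, 1.368]
force: [-0.0, 1.5, 0.4]
grip_width: 0.0597
finger_force: 0.0
```

View pics/w2.png

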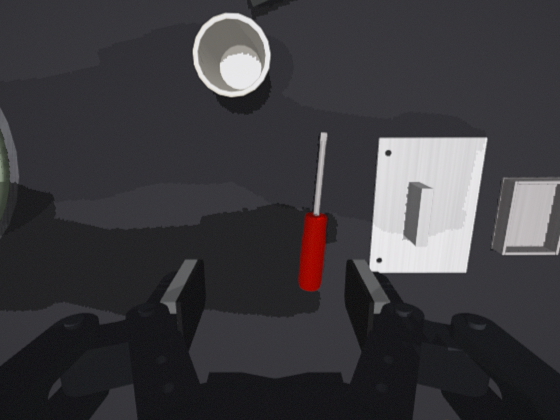

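w1: the chassis deck's front corners are at (189,166) and (281,359), the bay corners at (286,192), (326,178), (361,277) and (323,288), and the rear top corners at (528,25) and (527,293). w2: the strip's corners are at (378,138), (486,138), (467,273) and (370,271), with the rib top around (418,213). The driver is to its left and the tray to its right.

```bash
cat > fit.py <<'E'
from h import *
import pickle
from scipy.optimize import least_squares
def fit(obs,x0):
    def r(p,full=0):
        c,s=np.cos(p[2]),np.sin(p[2]);o=[]
        for f,uv,X in obs:
            o.append(proj(f,[p[0]+c*X[0]-s*X[1],p[1]+s*X[0]+c*X[1],X[2]])-uv)
        return np.ravel(o)
    q=least_squares(r,x0,loss='soft_l1');return q.x,np.round(r(q.x),1).reshape(-1,2).tolist()
E
python3 - <<'E'
from fit import *
w1=pickle.load(open('w1.pkl','rb'));w2=pickle.load(open('w2.pkl','rb'))
# orientation: tool x is image up -> +y world-ish
ob=[(w1,u,X) for u,X in [((189,166),(-.11,.11,.06)),((281,359),(-.11,-.11,.06)),((286,192),(-.04,.055,.06)),((326,178),(0,.055,.06)),((361,277),(0,-.055,.06)),((323,288),(-.04,-.055,.06)),((528,25),(.175,.11,.085)),]]
print(fit(ob,[.503,.183,.18]))
so=[(w2,u,X) for u,X in [((378,138),(-.055,.075,.004)),((486,138),(.055,.075,.004)),((467,273),(.055,-.075,.004)),((370,271),(-.055,-.075,.004))]]
p,r=fit(so,[.555,-.174,-.2]);print(p,r)
c,s=np.cos(p[2]),np.sin(p[2]);print('rib',p[0]-.015*c,p[1]-.015*s)
for X in [(-.021,.03,.04),(-.009,.03,.04),(-.009,-.03,.04),(-.021,-.03,.04)]:print(proj(w2,[p[0]+c*X[0]-s*X[1],p[1]+s*X[0]+c*X[1],X[2]]))
E
```

```text
(array([0.50301844, 0.17981614, 0.17537945]), [[-1.4, -0.8], [-0.7, 1.1], [-1.9, 0.3], [-0.3, -2.2], [3.2, 2.5], [2.5, 5.4], [0.8, -0.4]])
[ 0.55407213 -0.17746282 -0.19154131] [[0.6, 0.5], [0.4, -0.7], [-0.6, -1.2], [-0.5, 1.8]]
rib 0.5393464483261339 -0.17460723548777818
[421.41903787 188.78013399]
[433.95729797 188.64317249]
[427.30547384 247.14147694]
[415.34396925 247.26563976]
```

```bash
python3 -m handwheel '[{"dx":-1.1,"dy":4.9,"dz":0,"wx":0,"wy":0,"wz":-0.01,"claw":50},{"dx":-1.1,"dy":4.9,"dz":0,"wx":0,"wy":0,"wz":0,"claw":50},{"dx":-1.2,"dy":4.9,"dz":0,"wx":0,"wy":0,"wz":0,"claw":50},{"dx":0,"dy":0,"dz":5,"wx":0,"wy":0,"wz":0,"claw":50},{"dx":0,"dy":0,"dz":5,"wx":0,"wy":0,"wz":0,"claw":50},{"dx":0,"dy":0,"dz":5,"wx":0,"wy":0,"wz":0,"claw":50},{"dx":0,"dy":0,"dz":1.5,"wx":0,"wy":0,"wz":0,"claw":50},{"dx":0,"dy":0,"dz":0,"wx":0,"wy":0,"wz":0,"claw":50}]'
python3 - <<'E'
from h import *
import pickle
f=grab('wrist','w3.png');pickle.dump(f,open('w3.pkl','wb'))
print(proj(f,monitor.observe()['position']))
E
```

```text
clock: 5.12
position: [0.5395, -0.1744, 0.0665]
tool_rot: [-3.141, -0.0, 1.378]
force: [0.6, -0.2, 1.1]
grip_width: 0.0427
finger_force: 0.0
[275.77886187 274.61259007]
```

View pics/w3.png

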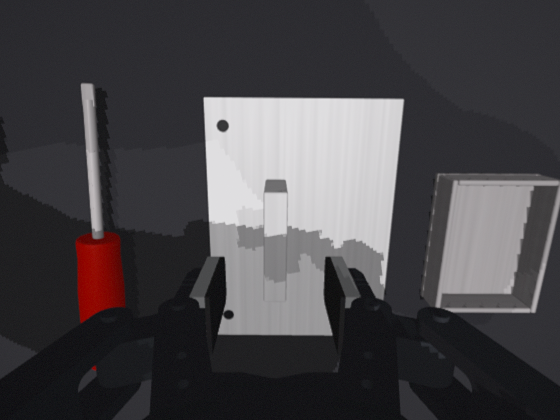

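w3: the plate's corners are at (204,97), (403,98) and (213,335). The rib top spans x 264–288 and y 191–301, centred between the pads.

```bash
python3 - <<'E'
from fit import *
f=pickle.load(open('w3.pkl','rb'))
ob=[(f,u,X) for u,X in [((204,97),(-.055,.075,.004)),((403,98),(.055,.075,.004)),((213,335),(-.055,-.075,.004)),((264,191),(-.021,.03,.04)),((288,191),(-.009,.03,.04)),((286,301),(-.009,-.03,.04)),((264,301),(-.021,-.03,.04))]]
p,r=fit(ob,[.555,-.174,-.2]);print(p,r)
c,s=np.cos(p[2]),np.sin(p[2]);print('rib',p[0]-.015*c,p[1]-.015*s)
E
```

```text
[ 0.55475308 -0.17693915 -0.20094958] [[-0.6, -0.9], [1.0, -0.3], [1.0, -1.4], [-0.6, 0.2], [0.2, 0.4], [0.1, 0.8], [-0.5, 0.6]]
rib 0.5400549145085488 -0.1739451537603544
```

```bash
python3 -m handwheel '[{"dx":0,"dy":0.05,"dz":3,"wx":0,"wy":0,"wz":0.008,"claw":50},{"dx":0,"dy":0,"dz":2.6,"wx":0,"wy":0,"wz":0,"claw":50},{"dx":0,"dy":0,"dz":0,"wx":0,"wy":0,"wz":0,"claw":50},{"dx":0,"dy":0,"dz":0,"wx":0,"wy":0,"wz":0,"claw":0},{"dx":0,"dy":0,"dz":0,"wx":0,"wy":0,"wz":0,"claw":0},{"dx":0,"dy":0,"dz":0,"wx":0,"wy":0,"wz":0,"claw":0},{"dx":0,"dy":0,"dz":0,"wx":0,"wy":0,"wz":0,"claw":0},{"dx":0,"dy":0,"dz":0,"wx":0,"wy":0,"wz":0,"claw":0}]' 80
```

```text
clock: 6.18
position: [0.5407, -0.1754, 0.0121]
tool_rot: [3.139, -0.0, 1.369]
force: [-2.0, 2.1, 14.6]
grip_width: 0.0104
finger_force: 79.2
```

```bash
python3 -m handwheel '[{"dx":0,"dy":0,"dz":-1,"wx":0,"wy":0,"wz":0,"claw":0},{"dx":0,"dy":0,"dz":-2,"wx":0,"wy":0,"wz":0,"claw":0},{"dx":0,"dy":0,"dz":-3,"wx":0,"wy":0,"wz":0,"claw":0},{"dx":0,"dy":0,"dz":-4,"wx":0,"wy":0,"wz":0,"claw":0},{"dx":0,"dy":0,"dz":-4,"wx":0,"wy":0,"wz":0,"claw":0},{"dx":0,"dy":0,"dz":-3,"wx":0,"wy":0,"wz":0,"claw":0},{"dx":0,"dy":0,"dz":-1,"wx":0,"wy":0,"wz":0,"claw":0},{"dx":0,"dy":0,"dz":0,"wx":0,"wy":0,"wz":0,"claw":0}]'
python3 -m handwheel '[{"dx":2,"dy":-1,"dz":0,"wx":0,"wy":0,"wz":0,"claw":0},{"dx":5,"dy":-2.5,"dz":0,"wx":0,"wy":0,"wz":0,"claw":0},{"dx":5,"dy":-2.5,"dz":0,"wx":0,"wy":0,"wz":0,"claw":0},{"dx":5,"dy":-2.5,"dz":0,"wx":0,"wy":0,"wz":0,"claw":0},{"dx":5,"dy":-2.5,"dz":0,"wx":0,"wy":0,"wz":0,"claw":0},{"dx":5,"dy":-2.5,"dz":0,"wx":0,"wy":0,"wz":0,"claw":0},{"dx":3,"dy":-1.6,"dz":0,"wx":0,"wy":0,"wz":-0.1,"claw":0},{"dx":2,"dy":-1,"dz":0,"wx":0,"wy":0,"wz":-0.1,"claw":0}]'
python3 -m handwheel '[{"dx":0,"dy":0,"dz":0,"wx":0,"wy":0,"wz":-0.1,"claw":0},{"dx":0,"dy":0,"dz":0,"wx":0,"wy":0,"wz":-0.075,"claw":0},{"dx":0,"dy":0,"dz":0,"wx":0,"wy":0,"wz":0,"claw":0},{"dx":0,"dy":0,"dz":0,"wx":0,"wy":0,"wz":0,"claw":0}]'
python3 - <<'E'
from h import *
import pickle
for n in ['wrist','scene','side']:
    f=grab(n,n+'4.png');pickle.dump(f,open(n+'4.pkl','wb'))
E
```

```text
clock: 7.18
position: [0.5398, -0.1751, 0.1908]
tool_rot: [3.141, -0.0, 1.369]
force: [0.3, -0.2, -2.3]
grip_width: 0.0107
finger_force: 78.4
clock: 8.18
position: [0.4431, 0.1712, 0.1895]
tool_rot: [-3.14, 0.001, 1.575]
force: [0.1, -0.8, -2.8]
grip_width: 0.0107
finger_force: 78.3
clock: 8.68
position: [0.4442, 0.1694, 0.1901]
tool_rot: [-3.141, 0.0, 1.742]
force: [0.0, -0.5, -1.6]
grip_width: 0.0106
finger_force: 78.3
```

View pics/wrist4.png

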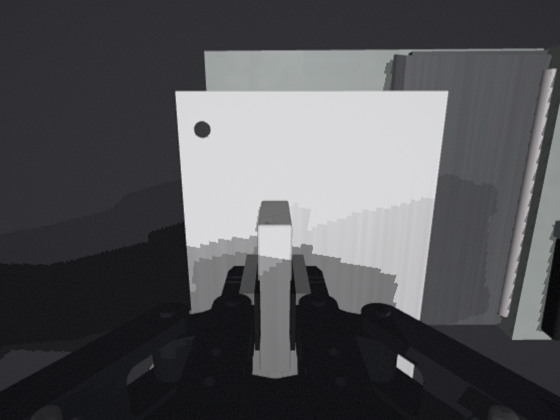

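wrist4: the strip is held level-looking, with corners at (177,92), (447,92) and (422,320) and the rib top at (258..292,225). Behind it are the chassis front-left corner at (206,52) and the cover.

```bash
python3 - <<'E'
from fit import *
from scipy.spatial.transform import Rotation as Ro
f=pickle.load(open('wrist4.pkl','rb'))
P=np.array([.4442,.1694,.1901])
obs=[((177,92),(-.055,.075,.004)),((447,92),(.055,.075,.004)),((258,225),(-.021,.03,.04)),((292,225),(-.009,.03,.04)),((262,202),(-.021,.03,.004)),((289,202),(-.009,.03,.004))]
# also edge lines: point lies on left/right edges
edges=[((190,312),-.055),((422,320),.055)]
def r(p):
    R=Ro.from_euler('zyx',[p[3],p[4],p[5]]).as_matrix()
    T=lambda X:R@np.array(X)+p[:3]
    o=[]
    for u,X in obs:o+=list(proj(f,T(X))-u)
    for u,x in edges:
        a,b=proj(f,T((x,.075,.004))),proj(f,T((x,-.075,.004)))
        d=(b-a)/np.linalg.norm(b-a);v=np.array(u)-a;o.append(d[0]*v[1]-d[1]*v[0])
    o.append(p[5]*300);o.append(p[4]*300)
    return np.array(o)
q=least_squares(r,[.459,.172,.18,.177,0,0],loss='soft_l1');p=q.x;print(np.round(p,4),np.round(q.fun,1))
R=Ro.from_euler('zyx',p[3:]).as_matrix()
rib=R@np.array([-.015,0,0])+p[:3];print('rib rel tcp',rib-P)
g=[.503,.180,.1755];c,s=np.cos(g[2]),np.sin(g[2])
im=cv2.imread('pics/wrist4.png')
for X in [(-.11,.11,.06),(.021,.105,.077),(.021,-.105,.077),(.130,.11,.085),(.175,-.11,.085),(.13,-.11,.085)]:
    print(X,np.round(proj(f,[g[0]+c*X[0]-s*X[1],g[1]+s*X[0]+c*X[1],X[2]])))
    u=tuple(int(v) for v in proj(f,[g[0]+c*X[0]-s*X[1],g[1]+s*X[0]+c*X[1],X[2]]));cv2.circle(im,u,3,(0,0,255),1)
a=cv2.resize(im[:,330:560],None,fx=1.4,fy=1.4)
b=cv2.imread('pics/side4.png')[130:270,180:340]
b=cv2.resize(b,None,fx=2.8,fy=2.8,interpolation=2)
cv2.imwrite('pics/c4.png',np.hstack([a[:392],b[:392]]));print(a.shape,b.shape)
E
```

```text
[ 0.4589  0.1723  0.1768  0.1719 -0.0007 -0.0039] [-0.7  0.4  1.2  0.1 -0.4  0.6  0.8  0.6 -0.5 -1.7 -0.2 -1.7  2.1 -2.1
 -1.2 -0.2]
rib rel tcp [-5.88515762e-05  3.17759622e-04 -1.33257097e-02]
(-0.11, 0.11, 0.06) [203.  49.]
(0.021, 0.105, 0.077) [396.  52.]
(0.021, -0.105, 0.077) [374. 328.]
(0.13, 0.11, 0.085) [573.  40.]
(0.175, -0.11, 0.085) [567. 339.]
(0.13, -0.11, 0.085) [511. 339.]
(588, 322, 3) (392, 448, 3)
```

View pics/c4.png

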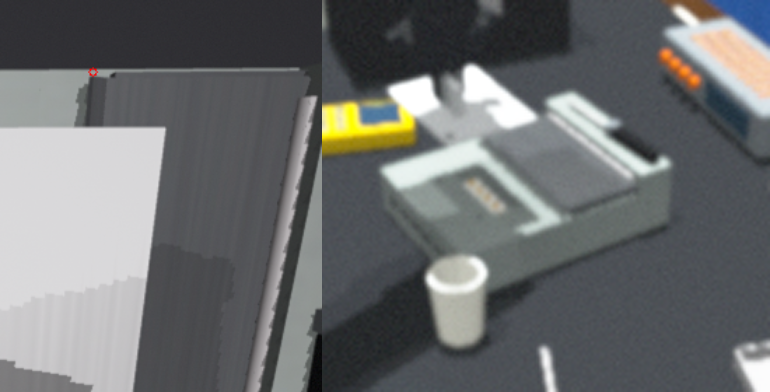

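c4: the projected lip corner (red circle at 93,72) is within about 2 px of the real one. The strip hangs level over the deck in front of the cover.

```bash
python3 - <<'E'
from fit import *
w1=pickle.load(open('w1.pkl','rb'));w4=pickle.load(open('wrist4.pkl','rb'))
ob=[(w1,u,X) for u,X in [((189,166),(-.11,.11,.06)),((281,359),(-.11,-.11,.06)),((286,192),(-.04,.055,.06)),((326,178),(0,.055,.06)),((361,277),(0,-.055,.06)),((528,25),(.175,.11,.085)),]]
o4=[(w4,u,X) for u,X in [((206,52),(-.11,.11,.06)),((396,54.5),(.021,.105,.077)),((512,340),(.13,-.11,.085))]]
for o in (ob,o4,ob+o4):
    p,r=fit(o,[.503,.183,.18]);print(np.round(p,4),r)
c,s=np.cos(p[2]),np.sin(p[2])
for x in (-.057,-.015):print('rib target',p[0]+c*x,p[1]+s*x)
d=np.array([p[0]-.057*c-.4442,p[1]-.057*s-.1694]);y=1.742
print('dx,dy cm',100*d@[np.cos(y),np.sin(y)],100*d@[np.sin(y),-np.cos(y)],'wz',-(p[2]-.172))
E
```

```text
[0.5033 0.1795 0.1768] [[-1.0, -0.3], [-0.2, 1.3], [-1.6, 0.6], [-0.0, -1.9], [3.6, 2.7], [1.0, -0.3]]
[0.5039 0.1785 0.1784] [[-2.2, -0.1], [0.8, -0.1], [0.3, 0.6]]
[0.5036 0.179  0.1778] [[-0.6, 0.3], [0.3, 1.7], [-1.2, 1.1], [0.4, -1.4], [4.1, 3.1], [1.2, 0.2], [-2.5, -0.9], [0.6, -0.9], [0.0, 0.1]]
rib target 0.4475162164313934 0.16890364741815378
rib target 0.48885414760668233 0.17633166506400477
dx,dy cm -0.10540750908832408 0.31831718470934767 wz -0.005792763116603705
```

```bash
python3 -m handwheel '[{"dx":-0.14,"dy":0.3,"dz":1,"wx":0,"wy":0,"wz":-0.006,"claw":0},{"dx":0,"dy":0,"dz":2.5,"wx":0,"wy":0,"wz":0,"claw":0},{"dx":0,"dy":0,"dz":3,"wx":0,"wy":0,"wz":0,"claw":0},{"dx":0,"dy":0,"dz":3,"wx":0,"wy":0,"wz":0,"claw":0},{"dx":0,"dy":0,"dz":1.5,"wx":0,"wy":0,"wz":0,"claw":0},{"dx":0,"dy":0,"dz":0.3,"wx":0,"wy":0,"wz":0,"claw":0},{"dx":0,"dy":0,"dz":0,"wx":0,"wy":0,"wz":0,"claw":0},{"dx":0,"dy":0,"dz":0,"wx":0,"wy":0,"wz":0,"claw":0}]'
python3 -m handwheel '[{"dx":0,"dy":0,"dz":0.2,"wx":0,"wy":0,"wz":0,"claw":0},{"dx":0,"dy":0,"dz":0.1,"wx":0,"wy":0,"wz":0,"claw":0},{"dx":0,"dy":0,"dz":0,"wx":0,"wy":0,"wz":0,"claw":0}]'
```

```text
clock: 9.82
position: [0.4478, 0.1693, 0.0781]
tool_rot: [3.14, -0.0, 1.75]
force: [0.3, 0.3, -2.0]
grip_width: 0.011
finger_force: 78.2
clock: 10.2
position: [0.4473, 0.169, 0.0743]
tool_rot: [-3.142, -0.0, 1.75]
force: [-0.1, 0.5, -1.5]
grip_width: 0.0104
finger_force: 78.2
```

```bash
python3 -m handwheel '[{"dx":0,"dy":0,"dz":0.1,"wx":0,"wy":0,"wz":0,"claw":0},{"dx":0,"dy":0,"dz":0.05,"wx":0,"wy":0,"wz":0,"claw":0},{"dx":0,"dy":0,"dz":0,"wx":0,"wy":0,"wz":0,"claw":0}]'
python3 -m handwheel '[{"dx":0,"dy":0,"dz":0.1,"wx":0,"wy":0,"wz":0,"claw":0},{"dx":0,"dy":0,"dz":0,"wx":0,"wy":0,"wz":0,"claw":0}]'
```

```text
clock: 10.58
position: [0.4473, 0.169, 0.0728]
tool_rot: [-3.141, 0.0, 1.75]
force: [-0.0, 0.9, -2.2]
grip_width: 0.0104
finger_force: 78.2
clock: 10.82
position: [0.4474, 0.169, 0.0721]
tool_rot: [3.141, -0.0, 1.75]
force: [-3.0, -0.6, 8.5]
grip_width: 0.0109
finger_force: 79.8
```

```bash
python3 -m handwheel '[{"dx":0,"dy":0.3,"dz":0,"wx":0,"wy":0,"wz":0,"claw":0},{"dx":0,"dy":0.4,"dz":0,"wx":0,"wy":0,"wz":0,"claw":0},{"dx":0,"dy":0.4,"dz":0,"wx":0,"wy":0,"wz":0,"claw":0},{"dx":0,"dy":0.4,"dz":0,"wx":0,"wy":0,"wz":0,"claw":0},{"dx":0,"dy":0,"dz":0,"wx":0,"wy":0,"wz":0,"claw":0}]'
python3 -m handwheel '[{"dx":0,"dy":0.4,"dz":0,"wx":0,"wy":0,"wz":0,"claw":0},{"dx":0,"dy":0.4,"dz":0,"wx":0,"wy":0,"wz":0,"claw":0},{"dx":0,"dy":0.4,"dz":0,"wx":0,"wy":0,"wz":0,"claw":0},{"dx":0,"dy":0.4,"dz":0,"wx":0,"wy":0,"wz":0,"claw":0},{"dx":0,"dy":0,"dz":0,"wx":0,"wy":0,"wz":0,"claw":0}]'
python3 - <<'E'
from h import *
import pickle
for n in ['wrist','side']:
    f=grab(n,n+'5.png');pickle.dump(f,open(n+'5.pkl','wb'))
b=cv2.resize(cv2.imread('pics/side5.png')[140:250,180:320],None,fx=2.8,fy=2.8,interpolation=2)
a=cv2.imread('pics/wrist5.png')[:308,150:560]
cv2.imwrite('pics/c5.png',np.hstack([a,b[:308]]))
E
```

```text
clock: 11.45
position: [0.4603, 0.1714, 0.0721]
tool_rot: [-3.138, -0.0, 1.75]
force: [-15.3, -1.8, 24.3]
grip_width: 0.0107
finger_force: 82.3
clock: 12.08
position: [0.4762, 0.1742, 0.0721]
tool_rot: [-3.138, -0.0, 1.75]
force: [-14.4, -2.4, 23.3]
grip_width: 0.0106
finger_force: 82.0
```

View pics/c5.png

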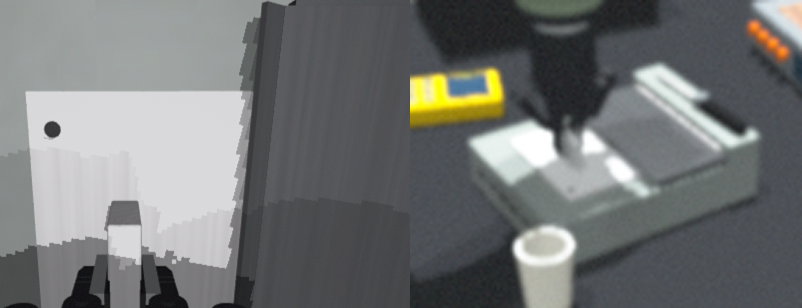

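c5: the strip's edge is under the lip and the cover lies flat. The strip's far-left corner is at (26,92) in the crop and the rib is gripped.

```bash
python3 -m handwheel '[{"dx":0,"dy":0.3,"dz":-0.07,"wx":0,"wy":0,"wz":0,"claw":0},{"dx":0,"dy":0.3,"dz":0,"wx":0,"wy":0,"wz":0,"claw":0},{"dx":0,"dy":0.3,"dz":0,"wx":0,"wy":0,"wz":0,"claw":0},{"dx":0,"dy":0.2,"dz":0,"wx":0,"wy":0,"wz":0,"claw":0},{"dx":0,"dy":0,"dz":0,"wx":0,"wy":0,"wz":0,"claw":0}]'
python3 -m handwheel '[{"dx":0,"dy":0.1,"dz":0,"wx":0,"wy":0,"wz":0,"claw":0},{"dx":0,"dy":0.1,"dz":0,"wx":0,"wy":0,"wz":0,"claw":0},{"dx":0,"dy":0,"dz":0,"wx":0,"wy":0,"wz":0,"claw":0}]'
```

```text
clock: 12.8
position: [0.4888, 0.1765, 0.0724]
tool_rot: [-3.142, 0.0, 1.75]
force: [0.0, -1.0, -2.0]
grip_width: 0.011
finger_force: 78.3
clock: 13.18
position: [0.4893, 0.1766, 0.0723]
tool_rot: [-3.139, -0.0, 1.75]
force: [-8.8, -1.8, 2.9]
grip_width: 0.0105
finger_force: 79.1
```

```bash
python3 -m handwheel '[{"dx":0,"dy":0.05,"dz":0.05,"wx":0,"wy":0,"wz":0,"claw":0},{"dx":0,"dy":0,"dz":0.05,"wx":0,"wy":0,"wz":0,"claw":0},{"dx":0,"dy":0,"dz":0,"wx":0,"wy":0,"wz":0,"claw":0},{"dx":0,"dy":0,"dz":0,"wx":0,"wy":0,"wz":0,"claw":0}]'
python3 - <<'E'
from h import *
import pickle
print(monitor.observe()['moment'])
f=grab('wrist','wrist6.png');pickle.dump(f,open('wrist6.pkl','wb'))
E
```

```text
clock: 13.68
position: [0.4892, 0.1766, 0.0721]
tool_rot: [-3.138, -0.001, 1.75]
force: [-19.7, -2.2, 29.4]
grip_width: 0.0107
finger_force: 83.1
[-0.71518256  3.59911605 -0.12029145]
```

View pics/wrist6.png

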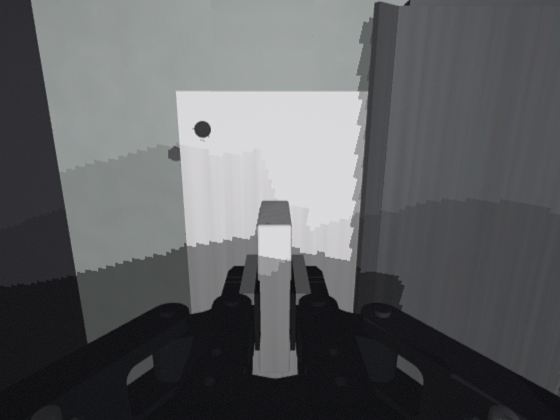

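wrist6: the strip is home under the cover, its edge hidden by the lip. Its visible corner is at (178,92) and its screw hole at (203,129). A deck hole shows at the strip's left edge at (175,154), so I'm checking alignment.

```bash
python3 -m handwheel '[{"dx":0,"dy":0,"dz":-0.05,"wx":0,"wy":0,"wz":0,"claw":0},{"dx":0,"dy":0,"dz":0,"wx":0,"wy":0,"wz":0,"claw":0},{"dx":0,"dy":0,"dz":0,"wx":0,"wy":0,"wz":0,"claw":0}]'
python3 - <<'E'
from fit import *
w1=pickle.load(open('w1.pkl','rb'));w6=pickle.load(open('wrist6.pkl','rb'))
g=np.array([.5036,.179]);a=.1778
def ch(f,u,z):
    v=onz(f,u,z)[:2]-g;c,s=np.cos(a),np.sin(a);return np.round(1000*np.array([c*v[0]+s*v[1],-s*v[0]+c*v[1]]),1)
print('deck holes w1',ch(w1,(268,204),.06),ch(w1,(307,295),.06),'w6',ch(w6,(175,154),.06))
print('strip hole',ch(w6,(203,129),.064),'corner',ch(w6,(178,92),.064),'left edge low',ch(w6,(190,308),.064))
print('front edge w6',ch(w6,(38,20),.06),ch(w6,(84,340),.06))
im=w6['frame'];g6=cv2.cvtColor(im,6)
# subpixel edges
for row in range(110,300,30):
    l=g6[row].astype(int);d=np.diff(cv2.GaussianBlur(l.astype(np.float32)[None],(5,1),0)[0])
    i=150+np.argmax(d[150:215]);j=20+np.argmax(d[20:110]);print(row,i,ch(w6,(i+.5,row),.064),j,ch(w6,(j+.5,row),.06))
E
```

```text
clock: 14.1
position: [0.4893, 0.1766, 0.0721]
tool_rot: [-3.138, -0.0, 1.75]
force: [-15.2, -2.8, 17.4]
grip_width: 0.0106
finger_force: 81.2
deck holes w1 [-58.   51.4] [-58.  -48.7] w6 [-57.9  50.4]
strip hole [-44.4  61.1] corner [-53.7  75.6] left edge low [-55.1 -22. ]
front edge w6 [-107.7  102.5] [-110.8  -42.8]
110 176 [-54.8  68.6] 48 [-109.4   68.6]
140 178 [-54.8  56.6] 53 [-109.4   56.3]
170 180 [-54.9  44.1] 58 [-109.4   43.3]
200 182 [-55.   30.9] 63 [-109.4   29.8]
230 185 [-54.6  17.2] 68 [-109.4   15.6]
260 187 [-54.6   2.7] 73 [-109.4    0.8]
290 189 [-54.7 -12.5] 78 [-109.4  -14.9]
```

Square (edges parallel), home to within about 0.4 mm, and centred to within about 1 mm. I'm trimming the press to about 15 N.

```bash
python3 -m handwheel '[{"dx":0,"dy":0,"dz":-0.02,"wx":0,"wy":0,"wz":0,"claw":0},{"dx":0,"dy":0,"dz":0,"wx":0,"wy":0,"wz":0,"claw":0},{"dx":0,"dy":0,"dz":0,"wx":0,"wy":0,"wz":0,"claw":0},{"dx":0,"dy":0,"dz":0,"wx":0,"wy":0,"wz":0,"claw":0}]'
```

```text
clock: 14.6
position: [0.4892, 0.1766, 0.0721]
tool_rot: [-3.138, -0.0, 1.75]
force: [-13.0, -2.2, 11.7]
grip_width: 0.011
finger_force: 80.4
```

```bash
python3 -m handwheel '[{"dx":0,"dy":0,"dz":0.01,"wx":0,"wy":0,"wz":0,"claw":0},{"dx":0,"dy":0,"dz":0,"wx":0,"wy":0,"wz":0,"claw":0},{"dx":0,"dy":0,"dz":0,"wx":0,"wy":0,"wz":0,"claw":0},{"dx":0,"dy":0,"dz":0,"wx":0,"wy":0,"wz":0,"claw":0}]'
```

```text
clock: 15.1
position: [0.4892, 0.1766, 0.0721]
tool_rot: [-3.138, -0.0, 1.75]
force: [-14.1, -2.1, 14.1]
grip_width: 0.0105
finger_force: 81.0
```

```bash
python3 -c "
from workcell import job_done
print(job_done())"
```

```text
the job is handed in; nothing more can be done
None
```

The strip is home against the stop under the cover, square and centred to about 1 mm, still held by its rib and pressed flat at about 15 N; the cover looked flat in the last picture, and the job was handed in at about 15 s.

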